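# Put three misplaced tools back into their own cutouts in the drawer tray

## Robot

A 7-joint arm with a two-finger parallel gripper is mounted at the origin on the work surface; the furniture and walls round the work are solid. World frame = base frame: x ahead of the robot, y to its left, z up, the work surface at z = 0. Lengths are in m, angles in rad, forces in N, time in s.
With the tool pointing down it reaches from about 0.425 to 0.925 m from the base axis. Payload 6.8 kg.
Tool frame: the origin (TCP) lies between the finger pads; the fingertips stand 8 mm ahead of it and the grasp point (between the pads) lies 11 mm behind it; z points along the fingers, y is the line along which they close (so a half turn about z gives the same grasp; the last joint's range is limited). The gripper opens to 85 mm and grips with 20 to 120 N. Pads are 22 mm wide; open, the fingers measure 114 mm over their backs; the gripper's body (76 mm by 85 mm) begins 54 mm behind the grasp point. The pads swing forward as they close: fully open they stand 13 mm farther back than shut.
Start: joints at [-1.356, 0.477, 0.022, 1.555, -0.011, 1.109, -0.083], TCP at [0.214, 0.64, 0.239] pointing down, gripper open.
Joint ranges: [-2.96, 2.96], [-0.34, 2.1], [-1.41, 1.46], [0.24, 2.44], [-1.37, 4.51], [0.17, 1.92], [-2.96, 2.96]. Speed limits (rad/s): [2.39, 2.39, 3.14, 3.14, 3.14, 3.14, 3.14].

## Interface

Orientations are given as a unit quaternion [w, x, y, z].
In Python, from workcell import ctrl gives the robot as it stands. The module is installed in compiled form; this text tells all that it offers.
- The arm moves only by the tool drive_tool, never from a script. Its argument "rows" is one flat list of numbers, 7 for each row, row after row: the shift along the world's x, y, z in m, then the turn, a rotation vector about the world's x, y, z in rad, then the gripper's target within -1 to 1 (fully open at 1, half-way at 0, shut at -1). In form: [tx, ty, tz, ax, ay, az, claw, tx, ty, tz, ax, ay, az, claw, ...]. A call has 1 to 5 rows; each row shifts and turns the commanded pose from where the row before left it; what a row does not reach is not made up. A row lasts 1/8 s, in which the tool goes at most 62.5 mm and 10.7 degrees, less where a joint would pass 70% of its speed; a pose out of reach is approached as far as the arm can. A call is refused whole if a number of a shift passes 0.0625 or a number of a turn 0.188, either way. A call with a gripper value outside its range is refused whole. The fingers move at their own pace and stop on an object; the grip force is fixed at half the most. Time passes only in rows, so rows that do not move let the fingers close. It gives the time, the measured TCP pose, the force, the opening and the grip force at its end, in the units of the state.
- ctrl.observe(): the state, without advancing time (a new reading comes with each control period).
- ctrl.read_camera(name): name is "scene" or "top" or "wrist"; returns a dict with "pixels" (384x512x3 uint8, blue, green, red), "mtx" (3x3 intrinsics, pixels), "world_to_cam" (4x4, takes a point from world to camera coordinates); the wrist camera has in their place "T_tool_cam" (4x4, takes a point from camera to tool coordinates, whose origin is the TCP and whose axes are the flange's). Camera axes: x right, y down, z forward; pixel columns grow to the right and rows downward; lengths in m; the calibration is good to about 2 mm. A picture is of the moment at which its call begins: read the wrist's pose just before it. There is no depth.
- ctrl.sign_off(): hands the job in; it is judged then, once.
Trained networks look in the newest picture that a camera, given by its name, has taken for a name from the list of things; names that differ only in an ending like _2 or _b are one class to them, and where a whole thing is asked for, a point or a joint stands for the part that bears it (a point fixed in the world has none). Each returns a list of dicts, best first, with "p" (0 to 1); they miss things now and then, are a little off and sometimes report something else, mostly with a low value. They report only what shows in the picture. A call takes as long as a camera call. They do not tell look-alikes from the thing itself.
- ctrl.spot_in(camera, target): "centre" ([column, row] in pixels, amid what is visible of it).
- ctrl.cut_out(camera, target): "mask" (384x512 bool, what is visible of it) and "centre" ([column, row] in pixels, amid what is visible of it).
The state is a dict: "clock": time; "joints": joint angles; "qvel": joint speeds; "joint_torque": joint torques, N m; "tcp_pos": TCP position; "tool_rot": TCP orientation; "wrist_force": force on the tool from outside, world axes, zero at the start; "torque": the same for the moment, N m; "grip_width": finger opening in m; "grip_force": force on a finger pad.
Only numpy, scipy, OpenCV 4.12 (cv2) and the standard library are available. Lean on these libraries where they do the work, as an engineer would, in place of code of your own. Each camera call takes 0.05 s, during which the arm holds its last target. There are 200 camera calls.

## Task

Somebody put the pliers, the cold chisel and the tape measure back into the blue drawer tray in or on each other's cutouts. Put each tool down in the cutout that has its own shape, flat on the bottom (set one aside on the bare bench beside the tray to make room), and press the tape measure fully home, since its cutout grips it. Leave the mug, the jar and the paint tin standing where they are.

Things in the scene. Friction and masses are not known exactly. Their poses are not given: they have to be found in the camera images.
- tool_tray: Blue steel drawer tray fixed on the bench, 376 (x) x 231 (y) mm, rim 29 mm high, wire handles standing out 30 mm at its two x ends; three inlays 122 mm apart along x, in any order. Origin: centre of underside, z up, y away from the robot within 0.3 rad. Beyond its x ends the bench is bare for 150 mm: on the left as the robot sees it if the tray is at y < 0.09, on the right if at y > 0.09.
- pliers_inlay: Fixed black inlay 120 x 222 x 28 mm, yellow-bottomed cutout in the outline of pliers. Origin: centre of underside; y along the tool, z up. Top z = 0.028, cutout floor z = 0.020. Cutout y = -0.100 to 0.100: 38 mm wide for the jaws (y < -0.036), 78 mm for the handles (y > 0.034), 110 mm wide finger notch y = -0.014 to 0.034; edges bevelled 4 mm. Pliers belong at x = y = 0, jaws to -y.
- chisel_inlay: Fixed black inlay 120 x 222 x 28 mm with a long narrow yellow-bottomed cutout for the chisel. Origin: centre of underside; y along the tool, z up. Top z = 0.028, cutout floor z = 0.019. Cutout 25 mm wide, y = -0.101 to 0.101, with a finger notch 84 mm wide from y = -0.014 to 0.034; edges bevelled 4 mm. The chisel belongs at x = y = 0, along y, either way round.
- tape_inlay: Fixed black inlay 120 x 222 x 28 mm with a short deep yellow-bottomed cutout, 42 (x) x 84 (y) mm, centred, edges bevelled 4 mm. Origin: centre of underside, z up. Top z = 0.028, floor z = 0.008. Sprung rubber grips in the long walls leave 28 mm: press the tape measure down between them with 10 to 18 N until it stands on the floor, at x = y = 0, length along y, either way round.
- pliers: Closed pliers with red handles, one rigid piece lying flat, 68 x 185 x 15 mm, 0.26 kg. Origin: centre of underside; y along the tool, jaws at -y (28 mm wide, y = -0.093 to -0.038), handles at +y, over both 54 mm at y = 0, 62 mm at 0.01, 68 mm from 0.03 on; balance point y = 0.02. Grip across both handles at y = 0 to 0.01, or across the jaws. At first it lies on top of the tape inlay.
- cold_chisel: Rusty brown octagonal cold chisel lying flat, 17 mm across flats (22 mm at the cutting edge), 193 mm long, 0.3 kg. Origin: centre of underside; y along the tool, z up. At first it lies loose in the cutout of the pliers inlay.
- tape_measure: Yellow tape measure standing upright, 34 mm thick (x), 76 mm long (y), 64 mm high, 0.22 kg, blade in. Origin: centre of underside, z up. Grip it across its thickness. At first it stands crosswise on top of the chisel inlay.
- mug: White mug on the bench behind the tray, 88 mm across and 95 mm high; origin at the centre of the underside of mug and handle together. A bystander.
- bolt_jar: Glass jar with a grey lid on the bench behind the tray, 71 mm across, 102 mm high; origin at the centre of its underside. A bystander.
- tin_of_paint: Small closed paint tin with a red and white label, on the bench to the right of the robot, 78 mm across, 77 mm high; origin at the centre of its underside. A bystander.
Things that resemble listed ones, but are neither listed nor needed, are in the scene too. There is more than one size of the tape_measure; the job needs the smaller.

How it is judged:
At the end, for the whole second after the job is handed in: Each tool lies released and at rest in its own cutout: its underside within 3 mm of the cutout's floor, its centre within 8 to 12 mm of the cutout's centre, flat (within 0.1 rad) and along the cutout (within 0.15 rad) (x of pliers in the frame of pliers_inlay between -0.01 and 0.01 m and y of pliers in the frame of pliers_inlay between -0.012 and 0.012 m and z of pliers in the frame of pliers_inlay between 0.017 and 0.023 m and angle between each of pliers, cold_chisel, tape_measure's own z axis and vertical below 0.1 rad and angle between the y axis of pliers and the y axis of pliers_inlay, either way round below 0.15 rad and linear speed of each of pliers, cold_chisel, tape_measure below 0.02 m/s and angular speed of each of pliers, cold_chisel, tape_measure below 0.2 rad/s and x of cold_chisel in the frame of chisel_inlay between -0.008 and 0.008 m and y of cold_chisel in the frame of chisel_inlay between -0.012 and 0.012 m and z of cold_chisel in the frame of chisel_inlay between 0.016 and 0.022 m and angle between the y axis of cold_chisel and the y axis of chisel_inlay, either way round below 0.15 rad and x of tape_measure in the frame of tape_inlay between -0.008 and 0.008 m and y of tape_measure in the frame of tape_inlay between -0.01 and 0.01 m and z of tape_measure in the frame of tape_inlay between 0.005 and 0.011 m and angle between the y axis of tape_measure and the y axis of tape_inlay, either way round below 0.15 rad); the robot touches nothing.
It fails at once if the mug is pushed more than 30 mm away or tipped over (distance of mug from where it was at the start of the episode above 0.03 m or angle between mug's own z axis and vertical above 0.3 rad).
It fails at once if the glass jar is pushed more than 30 mm away or tipped over (distance of bolt_jar from where it was at the start of the episode above 0.03 m or angle between bolt_jar's own z axis and vertical above 0.3 rad).
It fails at once if the paint tin is pushed more than 30 mm away or tipped over (distance of tin_of_paint from where it was at the start of the episode above 0.03 m or angle between tin_of_paint's own z axis and vertical above 0.3 rad).
It also fails if it takes over 96 s, if anything falls off the work surface, if the arm or the gripper's body presses on something with over 40 N, if the wrist force passes 120 N, or if a joint passes its speed limit or range.

## Working session

There is one attempt and no reset: what is moved stays moved. The work goes in short steps, Python scripts to look and compute and a tool call to move; the robot and the scene stay as the last step left them, time stands still between calls to the robot, and variables do not carry over. Pictures are saved under pics/ and viewed, at most 14 in all, crops included, and the job is handed in when it is done.

Besides the shell and the picture viewer there is one more tool, called after "Call:" as name(argument=value, ...), one argument or row to a line, values as JSON. drive_tool: Moves the arm, as the interface text tells. Its arguments: {"type":"object","properties":{"rows":{"type":"array"}},"required":["rows"]}

```bash
mkdir -p pics; cat > h.py <<'E'
import numpy as np, cv2
from scipy.spatial.transform import Rotation as R
from workcell import ctrl
def cam(n):
    o=ctrl.observe(); c=ctrl.read_camera(n)
    if n=="wrist":
        q=o["tool_rot"]; T=np.eye(4); T[:3,:3]=R.from_quat([q[1],q[2],q[3],q[0]]).as_matrix(); T[:3,3]=o["tcp_pos"]
        M=np.linalg.inv(T@np.array(c["T_tool_cam"]))
    else: M=np.array(c["world_to_cam"])
    return c["pixels"],np.array(c["mtx"]),M
def ray(uv,K,M,z):
    uv=np.atleast_2d(np.array(uv,float)); C=np.linalg.inv(M)
    d=(C[:3,:3]@np.linalg.inv(K)@np.c_[uv,np.ones(len(uv))].T).T; o=C[:3,3]
    return o+d*((z-o[2])/d[:,2])[:,None]
def proj(P,K,M):
    P=np.atleast_2d(P); q=(M[:3,:3]@P.T).T+M[:3,3]; p=(K@q.T).T; return p[:,:2]/p[:,2:]
E
python3 - <<'E'
from h import *
print(ctrl.observe())
for n in ["top","scene"]:
    im,K,M=cam(n); cv2.imwrite(f"pics/{n}0.png",im); print(n,K.tolist(),np.linalg.inv(M)[:3,3],np.linalg.inv(M)[:3,2])
    for t in ["tool_tray","pliers_inlay","chisel_inlay","tape_inlay","pliers","cold_chisel","tape_measure","mug","bolt_jar","tin_of_paint"]:
        print(t,[(np.round(d["centre"]).tolist(),round(d["p"],2),np.round(ray(d["centre"],K,M,.03)[0,:2],3).tolist()) for d in ctrl.spot_in(n,t)])
E
```

```text
{'clock': 0.0, 'joints': array([-1.3561251 ,  0.47783688,  0.02236016,  1.55646993, -0.0114761 ,
        1.10931828, -0.08313156]), 'qvel': array([ 0.00018488, -0.00158753,  0.0018312 , -0.00059782,  0.00115164,
        0.00099356, -0.00113666]), 'joint_torque': array([-8.56173319e-04, -5.96458268e+01,  1.60718735e+00, -2.81193370e+01,
        1.22806284e-02,  9.19874583e-03, -8.34082414e-06]), 'tcp_pos': array([0.21395182, 0.63956812, 0.23829366]), 'tool_rot': array([-6.64518539e-05,  1.60694598e-01,  9.87003718e-01, -9.49681860e-04]), 'wrist_force': array([ 6.66323171e-01, -2.21008561e-04,  4.79941866e-01]), 'torque': array([-0.00787961,  0.01498199, -0.03603115]), 'grip_force': 0.0, 'grip_width': 0.08563585738862213}
top [[427.462085507562, 0.0, 259.3335355406894], [0.0, 427.462085507562, 197.40351118026334], [0.0, 0.0, 1.0]] [ 0.34472886 -0.02445928  1.45234838] [ 0.11580803  0.02325726 -0.99299929]
tool_tray [([294.0, 205.0], 0.84, [0.484, -0.106])]
pliers_inlay [([207.0, 187.0], 0.9, [0.545, 0.185]), ([288.0, 136.0], 0.33, [0.72, -0.088])]
chisel_inlay [([276.0, 202.0], 0.79, [
[... 578 characters left out ...]
8941 0.59481201 1.36799393] [-0.32840189 -0.39938461 -0.85594634]
tool_tray [([250.0, 269.0], 0.74, [0.668, 0.165]), ([192.0, 218.0], 0.6, [0.709, -0.102])]
pliers_inlay [([282.0, 255.0], 0.88, [0.558, 0.191]), ([223.0, 274.0], 0.22, [0.744, 0.125])]
chisel_inlay [([252.0, 197.0], 0.55, [0.5, -0.041])]
tape_inlay [([263.0, 225.0], 0.64, [0.535, 0.067])]
pliers [([266.0, 219.0], 0.59, [0.513, 0.055])]
cold_chisel [([283.0, 248.0], 0.52, [0.541, 0.174])]
tape_measure [([363.0, 215.0], 0.86, [0.246, 0.25]), ([234.0, 202.0], 0.59, [0.56, -0.063])]
mug [([223.0, 270.0], 0.67, [0.735, 0.114])]
bolt_jar [([192.0, 218.0], 0.88, [0.707, -0.102])]
tin_of_paint [([240.0, 116.0], 0.77, [0.306, -0.358])]
```

```bash
python3 - <<'E'
import cv2
a=cv2.imread("pics/top0.png")[100:300,150:400]; cv2.imwrite("pics/top0c.png",cv2.resize(a,(750,600),interpolation=cv2.INTER_CUBIC))
E
```

```text
(no output)
```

View pics/top0c.png

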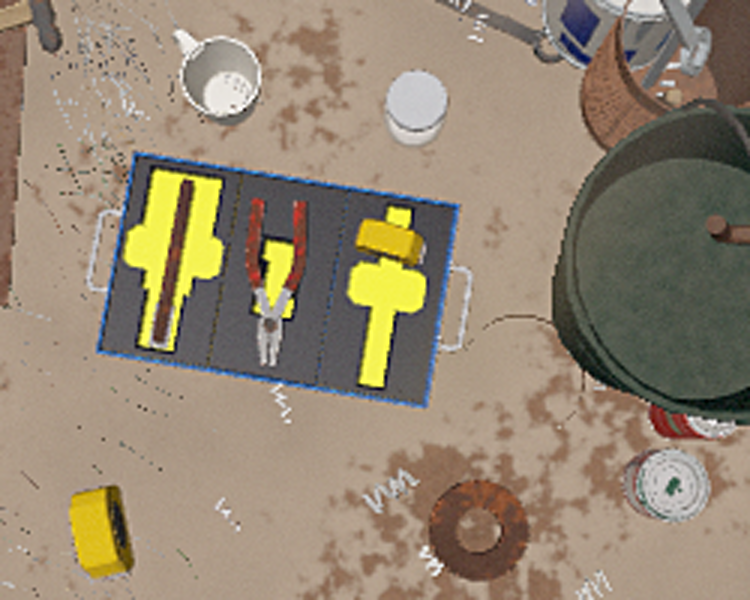

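View pics/scene0.png

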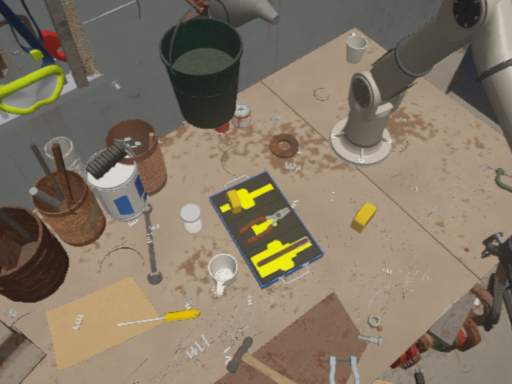

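Tray px (crop) corners ≈ (133,152),(459,204),(428,406),(98,352). Inlays from left: pliers, tape, chisel. There are two yellow tape measures. One is at full px (183,281), loose on the bench and larger. The other is at (279,180), standing crosswise on the chisel inlay; it matches the description and is the smaller one. The bucket stands to the right of the tray.

```bash
cat >> h.py <<'E'
def rigid2(A,B):
    a=A-A.mean(0); b=B-B.mean(0); th=np.arctan2((a[:,0]*b[:,1]-a[:,1]*b[:,0]).sum(),(a*b).sum())
    Q=np.array([[np.cos(th),-np.sin(th)],[np.sin(th),np.cos(th)]]); t=B.mean(0)-Q@A.mean(0)
    return th,t,np.linalg.norm(A@Q.T+t-B,axis=1)
E
python3 - <<'E'
from h import *
im,K,M=cam("top")
crn=np.array([[133,152],[459,204],[428,406],[98,352]])/3+[150,100]
P=ray(crn,K,M,.029)[:,:2]
A=np.array([[-.188,.1155],[.188,.1155],[.188,-.1155],[-.188,-.1155]])
th,t,r=rigid2(A,P); print("tray",th,t,r)
for n,z in [("pliers",.038),("cold_chisel",.03),("tape_measure",.06)]:
    for d in ctrl.cut_out("top",n):
        v,u=np.nonzero(d["mask"])
        if len(u)<20: continue
        X=ray(np.c_[u,v],K,M,z)[:,:2]; c=X.mean(0); w,V=np.linalg.eigh(np.cov((X-c).T)); a=V[:,1]; s=(X-c)@a; s2=(X-c)@V[:,0]
        print(n,round(d["p"],2),c,"ang",np.arctan2(a[1],a[0]),"ext",np.ptp(s),np.ptp(s2))
    
E
```

```text
tray -1.7278798806492213 [0.52721923 0.0641301 ] [0.00044908 0.001967   0.00146392 0.00256432]
pliers 0.92 [0.52567723 0.0711776 ] ang 3.109488294752098 ext 0.18496608330087075 0.06764505664752321
cold_chisel 0.66 [0.53773532 0.18506547] ang 2.9783757853431014 ext 0.1917910394532556 0.024201094949146965
tape_measure 0.59 [ 0.56313064 -0.0593604 ] ang 1.293454210948309 ext 0.07319064072942864 0.04113888492156953
```

Call:
drive_tool(
  rows=[0.03,-0.05,0.012,0,0,0.0166,1,0.03,-0.05,0.012,0,0,0.0166,1,0.03,-0.05,0.012,0,0,0.0166,1,0.03,-0.05,0.012,0,0,0.0166,1,0.03,-0.05,0.012,0,0,0.0166,1],
)

```text
clock: 1.92
tcp_pos: [0.365, 0.3884, 0.3]
tool_rot: [0.0, 0.119, 0.993, 0.0]
wrist_force: [0.6, 0.1, 0.0]
grip_width: 0.0854
grip_force: 0.0
```

Call:
drive_tool(
  rows=[0.03,-0.05,0.012,0,0,0.0166,1,0.03,-0.05,0.012,0,0,0.0166,1,0.03,-0.05,0.012,0,0,0.0166,1,0.03,-0.05,0.012,0,0,0.0166,1,0,0,0,0,0,0.0166,1],
)

```text
clock: 2.55
tcp_pos: [0.4869, 0.1851, 0.3487]
tool_rot: [0.002, 0.083, 0.997, 0.0]
wrist_force: [1.3, 1.2, -1.3]
grip_width: 0.085
grip_force: 0.0
```

Call:
drive_tool(
  rows=[0,-0.03,0,0,0,0,1,0,0,0,0,0,0,1],
)

```text
clock: 2.8
tcp_pos: [0.484, 0.1587, 0.3473]
tool_rot: [-0.0, 0.08, 0.997, -0.0]
wrist_force: [0.4, -0.3, 0.3]
grip_width: 0.0855
grip_force: 0.0
```

```bash
python3 - <<'E'
from h import *
o=ctrl.observe(); print(o["clock"],o["tcp_pos"],o["tool_rot"],o["joints"],o["wrist_force"])
im,K,M=cam("wrist"); cv2.imwrite("pics/w1.png",im); np.savez("w1.npz",K=K,M=M)
print(np.linalg.inv(M)[:3,3],np.linalg.inv(M)[:3,2])
E
```

```text
2.8 [0.48398369 0.15871835 0.34734372] [-7.43041297e-06  7.96433753e-02  9.96823418e-01 -7.90174652e-05] [-0.70031574  0.10391972  0.28667388  1.81783723 -0.03105002  1.22429025
  1.0067856 ] [ 0.41277095 -0.26241942  0.30674095]
[0.40156575 0.1733147  0.48170609] [ 0.32023036 -0.05057776 -0.94598859]
```

View pics/w1.png

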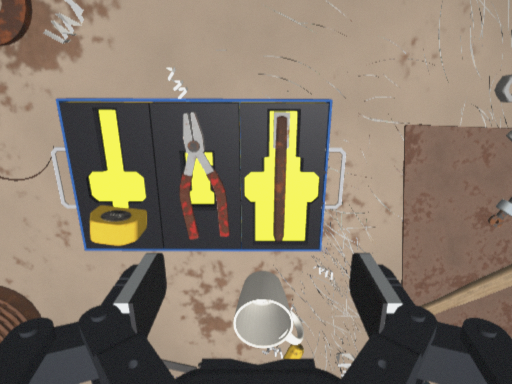

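The wrist view shows the whole tray, with corners at (58,99),(331,99),(322,249),(85,249). The chisel is in the pliers cutout at (281,175), the pliers are at (203,180), and the small tape is crosswise at (118,222).

```bash
cat >> h.py <<'E'
def tray(im,K,M):
    hsv=cv2.cvtColor(im,cv2.COLOR_BGR2HSV); m=cv2.inRange(hsv,(95,110,60),(125,255,255))
    n,l,s,_=cv2.connectedComponentsWithStats(m); 
    k=1+np.argmax(s[1:,2]*s[1:,3]*(s[1:,4]>100)); v,u=np.nonzero(l==k)
    X=ray(np.c_[u,v],K,M,.029)[:,:2]
    (c,wh,a)=cv2.minAreaRect((X*1000).astype(np.float32)); return np.array(c)/1000,wh,a
E
python3 - <<'E'
from h import *
d=np.load("w1.npz"); K,M=d["K"],d["M"]; im=cv2.imread("pics/w1.png")
c,wh,a=tray(im,K,M); print("tray",c,wh,a)
P=ray([[58,99],[331,99],[322,249],[85,249]],K,M,.029)[:,:2]
th,t,r=rigid2(np.array([[.188,-.1155],[-.188,-.1155],[-.188,.1155],[.188,.1155]]),P); print(th,t,r)
def tf(X): 
    Q=np.array([[np.cos(th),-np.sin(th)],[np.sin(th),np.cos(th)]]); return (X-t)@Q
im2,K,M=cam("wrist")
for n,z in [("pliers",.040),("cold_chisel",.034),("tape_measure",.092)]:
    for e in ctrl.cut_out("wrist",n):
        m=e["mask"]; v,u=np.nonzero(m); X=tf(ray(np.c_[u,v],K,M,z)[:,:2])*1000
        b,(w,h),_=cv2.minAreaRect(X.astype(np.float32)); c=X.mean(0); ww,V=np.linalg.eigh(np.cov((X-c).T)); ax=V[:,1]
        print(n,round(e["p"],2),e["centre"],"mean",c,"rect",b,w,h,"ang",np.arctan2(ax[1],ax[0]),"bbox",X.min(0),X.max(0))
# rectified tray image at z=.028, 2px/mm
s=1.9; gx,gy=np.meshgrid(np.arange(-190,190,1/s)/1000,np.arange(125,-125,-1/s)/1000)
Q=np.array([[np.cos(th),-np.sin(th)],[np.sin(th),np.cos(th)]])
W=np.c_[gx.ravel(),gy.ravel()]@Q.T+t; uv=proj(np.c_[W,np.full(len(W),.028)],K,M).astype(np.float32)
o=cv2.remap(im2,uv[:,0].reshape(gx.shape),uv[:,1].reshape(gx.shape),cv2.INTER_CUBIC)
for x in range(-180,181,20): 
    px=int((x+190)*s); cv2.line(o,(px,0),(px,8 if x%60 else 16),(255,255,255),1)
for y in range(-120,121,20):
    py=int((125-y)*s); cv2.line(o,(0,py),(8 if y%60 else 16,py),(255,255,255),1)
cv2.imwrite("pics/rect1.png",o); print(o.shape)
E
```

```text
tray [0.52769421 0.06615009] (372.88653564453125, 230.13026428222656) 80.76789093017578
-1.7317210631938642 [0.52708311 0.0675758 ] [0.00431019 0.00418755 0.0018433  0.0018513 ]
pliers 0.84 [186.9, 181.0] mean [-2.52213165 -4.99292577] rect (-2.309417724609375, -4.7096099853515625) 66.76805877685547 186.51144409179688 ang 1.6579083862568391 bbox [-41.38096613 -97.04619392] [28.44939726 90.43472988]
cold_chisel 0.65 [276.8, 167.1] mean [-116.73531775  -14.55969536] rect (-118.0796127319336, 0.00284576416015625) 23.327980041503906 193.70346069335938 ang 1.5695498239453232 bbox [-128.51916068  -96.73640484] [-104.93049553   96.83977003]
tape_measure 0.72 [115.6, 225.5] mean [100.95192471  42.85964824] rect (99.0460205078125, 45.11522674560547) 57.149818420410156 77.4437484741211 ang -2.9074164550023442 bbox [59.14477516 15.68823917] [139.00563895  72.36111743]
(475, 722, 3)
```

View pics/rect1.png

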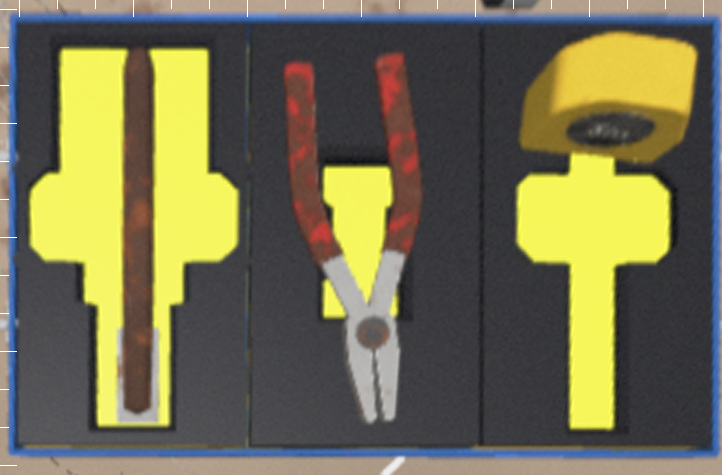

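Call:
drive_tool(
  rows=[0.009,-0.021,-0.008,0,0,-0.1745,1,0.009,-0.021,-0.008,0,0,-0.1745,1,0.009,-0.021,-0.008,0,0,-0.1745,1,0.009,-0.021,-0.008,0,0,-0.1745,1,0.009,-0.021,-0.008,0,0,-0.1745,1],
)

```text
clock: 3.68
tcp_pos: [0.5295, 0.0556, 0.307]
tool_rot: [-0.0, 0.494, 0.869, 0.0]
wrist_force: [-0.6, 0.2, -0.1]
grip_width: 0.0852
grip_force: 0.0
```

Call:
drive_tool(
  rows=[0.009,-0.021,-0.008,0,0,-0.1745,1,0.009,-0.021,-0.008,0,0,-0.1745,1,0.009,-0.021,-0.008,0,0,-0.1745,1,0.009,-0.021,-0.008,0,0,-0.1745,1,0,0,0,0,0,0,1],
)

```text
clock: 4.3
tcp_pos: [0.5652, -0.0296, 0.2746]
tool_rot: [0.0, 0.761, 0.649, -0.001]
wrist_force: [0.6, 0.4, 0.2]
grip_width: 0.0854
grip_force: 0.0
```

```bash
cat >> h.py <<'E'
T=np.array([.5275,.0660]); TH=-1.7315; QQ=np.array([[np.cos(TH),-np.sin(TH)],[np.sin(TH),np.cos(TH)]])
def t2w(x,y): return T+QQ@np.array([x,y])
def w2t(X): return (np.asarray(X)-T)@QQ
def yaw():
    q=ctrl.observe()["tool_rot"]; v=R.from_quat([q[1],q[2],q[3],q[0]]).as_matrix()[:,1]; return np.arctan2(v[1],v[0])-TH
def rect(im,K,M,z,x0,x1,y0,y1,s,name):
    gx,gy=np.meshgrid(np.arange(x0,x1,1/s)/1000,np.arange(y1,y0,-1/s)/1000)
    W=np.c_[gx.ravel(),gy.ravel()]@QQ.T+T; uv=proj(np.c_[W,np.full(len(W),z)],K,M).astype(np.float32)
    o=cv2.remap(im,uv[:,0].reshape(gx.shape),uv[:,1].reshape(gx.shape),cv2.INTER_CUBIC)
    for x in range(int(x0),int(x1)):
        if x%10==0: cv2.line(o,(int((x-x0)*s),0),(int((x-x0)*s),10 if x%50 else 22),(255,0,255),1)
    for y in range(int(y0),int(y1)):
        if y%10==0: cv2.line(o,(0,int((y1-y)*s)),(10 if y%50 else 22,int((y1-y)*s)),(255,0,255),1)
    cv2.imwrite(name,o)
E
python3 - <<'E'
from h import *
o=ctrl.observe(); print(o["clock"],o["tcp_pos"],yaw(),o["joints"])
im,K,M=cam("wrist"); cv2.imwrite("pics/w2.png",im); np.savez("w2.npz",K=K,M=M)
print(np.linalg.inv(M)[:3,3],w2t(np.linalg.inv(M)[:2,3]))
rect(im,K,M,.092,40,200,-60,130,3,"pics/rect2.png")
E
```

```text
4.3 [ 0.56515925 -0.02958144  0.27459262] 1.5739149678465536 [-0.53819888  0.29386042  0.59735873  1.81014719 -0.18287858  1.09434358
 -0.03381916]
[0.57846121 0.05438329 0.40883284] [0.00331258 0.05216339]
```

View pics/w2.png

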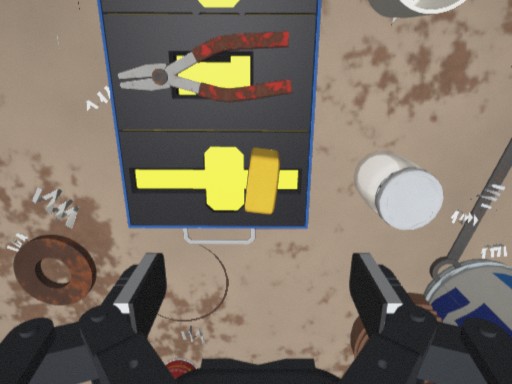

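View pics/rect2.png

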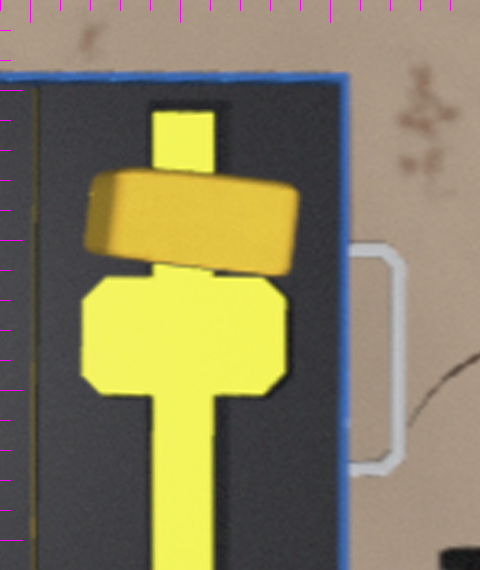

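The small tape's top runs from rect px (112,170) to (298,188): tray centre about (117,55) mm, turned −0.1 rad. It is clearly smaller than the bench one, so I'll grasp it.

Call:
drive_tool(
  rows=[-0.002,-0.028,-0.03,0,0,-0.1,1,0,0,-0.05,0,0,0,1,0,0,-0.05,0,0,0,1,0,0,-0.05,0,0,0,1,0,0,-0.03,0,0,0,1],
)

```text
clock: 4.97
tcp_pos: [0.5622, -0.0544, 0.0631]
tool_rot: [-0.001, 0.79, 0.613, -0.001]
wrist_force: [-0.2, -0.4, 0.3]
grip_width: 0.0856
grip_force: 0.0
```

Call:
drive_tool(
  rows=[0,0,0,0,0,0,1,0,0,0,0,0,0,-1,0,0,0,0,0,0,-1,0,0,0,0,0,0,-1,0,0,0,0,0,0,-1],
)

```text
clock: 5.6
tcp_pos: [0.5643, -0.0567, 0.0667]
tool_rot: [0.001, 0.792, 0.611, 0.001]
wrist_force: [-0.2, 1.3, 5.9]
grip_width: 0.031
grip_force: 59.0
```

Call:
drive_tool(
  rows=[0,0,0.02,0,0,0,-1,0,0,0.04,0,0,0,-1,0,0,0.04,0,0,0,-1,0.001,0.04,0.02,0,0,0.167,-1,0.001,0.04,0,0,0,0.167,-1],
)

```text
clock: 6.22
tcp_pos: [0.5663, 0.0235, 0.1887]
tool_rot: [0.001, 0.678, 0.735, 0.002]
wrist_force: [0.8, 0.4, -2.5]
grip_width: 0.0316
grip_force: 59.8
```

Call:
drive_tool(
  rows=[0.001,0.04,0,0,0,0.167,-1,0.001,0.04,0,0,0,0.167,-1,0.001,0.04,0,0,0,0.167,-1,0.001,0.04,0,0,0,0.167,-1,0.001,0.04,0,0,0,0.167,-1],
)

```text
clock: 6.85
tcp_pos: [0.57, 0.2239, 0.1866]
tool_rot: [0.0, 0.321, 0.947, -0.0]
wrist_force: [0.7, -0.7, -1.8]
grip_width: 0.0311
grip_force: 59.8
```

Call:
drive_tool(
  rows=[0.001,0.04,0,0,0,0.167,-1,0.001,0.04,0,0,0,0.167,-1,0.001,0.04,0,0,0,0.167,-1,0,0,-0.02,0,0,0,-1,0,0,-0.05,0,0,0,-1],
)

```text
clock: 7.48
tcp_pos: [0.5752, 0.3439, 0.1178]
tool_rot: [0.003, 0.079, 0.997, 0.001]
wrist_force: [0.5, 0.1, -1.5]
grip_width: 0.0311
grip_force: 59.8
```

Call:
drive_tool(
  rows=[0,0,-0.04,0,0,0,-1,0,0,-0.02,0,0,0,-1,0,0,0,0,0,0,-1],
)

```text
clock: 7.85
tcp_pos: [0.5726, 0.3421, 0.0546]
tool_rot: [-0.001, 0.079, 0.997, -0.001]
wrist_force: [-0.2, 0.2, -1.0]
grip_width: 0.0311
grip_force: 59.6
```

Call:
drive_tool(
  rows=[0,0,-0.01,0,0,0,-1,0,0,-0.003,0,0,0,-1,0,0,-0.002,0,0,0,-1,0,0,0,0,0,0,-1],
)

```text
clock: 8.35
tcp_pos: [0.5732, 0.3432, 0.0406]
tool_rot: [0.0, 0.079, 0.997, 0.0]
wrist_force: [-0.0, 0.5, -1.5]
grip_width: 0.0311
grip_force: 59.7
```

Call:
drive_tool(
  rows=[0,0,-0.002,0,0,0,-1,0,0,0,0,0,0,-1],
)

```text
clock: 8.6
tcp_pos: [0.5731, 0.3431, 0.0382]
tool_rot: [-0.0, 0.079, 0.997, -0.0]
wrist_force: [0.6, 0.2, -2.2]
grip_width: 0.0314
grip_force: 59.7
```

Call:
drive_tool(
  rows=[0,0,-0.002,0,0,0,-1,0,0,0,0,0,0,-1],
)

```text
clock: 8.85
tcp_pos: [0.5732, 0.3433, 0.0368]
tool_rot: [0.0, 0.079, 0.997, 0.0]
wrist_force: [-2.1, -1.2, 3.5]
grip_width: 0.0314
grip_force: 60.1
```

Call:
drive_tool(
  rows=[0,0,0,0,0,0,1,0,0,0,0,0,0,1,0,0,0.03,0,0,0,1,0,0,0.06,0,0,0,1,0,0,0.06,0,0,0,1],
)

```text
clock: 9.48
tcp_pos: [0.5729, 0.343, 0.1876]
tool_rot: [-0.0, 0.079, 0.997, -0.0]
wrist_force: [0.5, 0.2, 0.0]
grip_width: 0.0857
grip_force: 0.0
```

Call:
drive_tool(
  rows=[-0.018,-0.052,0.03,0,0,0,0,-0.018,-0.052,0.03,0,0,0,0,-0.018,-0.052,0.02,0,0,0,0,0,0,0,0,0,0,0,0,0,0,0,0,0,0],
)

```text
clock: 10.1
tcp_pos: [0.5193, 0.1879, 0.2663]
tool_rot: [0.0, 0.079, 0.997, 0.0]
wrist_force: [-0.3, 0.1, -1.3]
grip_width: 0.0428
grip_force: 0.0
```

```bash
python3 - <<'E'
from h import *
o=ctrl.observe(); print(o["clock"],o["tcp_pos"],yaw(),o["grip_width"])
im,K,M=cam("wrist"); cv2.imwrite("pics/w3.png",im); np.savez("w3.npz",K=K,M=M)
print(w2t(np.linalg.inv(M)[:2,3]),np.linalg.inv(M)[2,3])
rect(im,K,M,.028,-195,70,-125,125,2.4,"pics/rect3.png")
print(tray(im,K,M))
E
```

```text
10.1 [0.51927033 0.18794842 0.26631725] 3.145043035200655 0.042835767965727925
[-0.11994878 -0.11137925] 0.40064750494062196
(array([0.51467712, 0.08236629]), (344.88568115234375, 199.58969116210938), 80.61933135986328)
```

View pics/rect3.png

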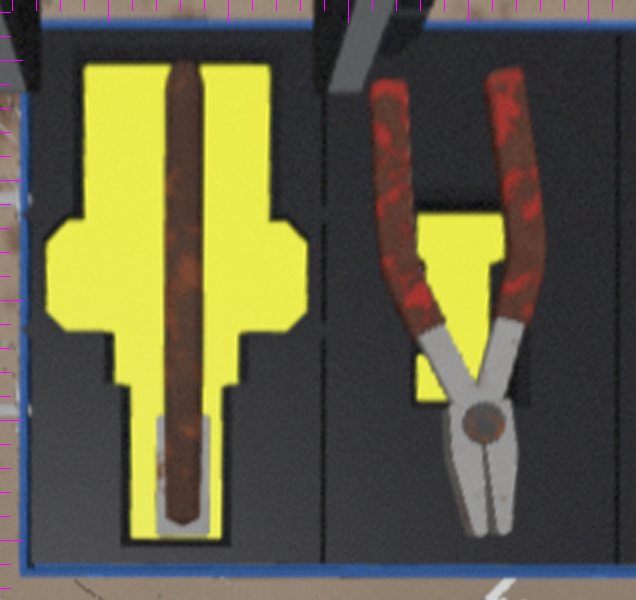

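Measured offsets: chisel at tray (−118.5, 0) mm, straight. Tray reference needs about +1 mm in x and y. Pliers centred near tray x −2 mm. Now grasping the chisel at +10 mm along its length.

Call:
drive_tool(
  rows=[0.037,-0.007,-0.02,0,0,0,0,0,0,-0.06,0,0,0,0,0,0,-0.06,0,0,0,0,0,0,-0.05,0,0,0,0,0,0,-0.02,0,0,0,0],
)

```text
clock: 10.78
tcp_pos: [0.5536, 0.1814, 0.0515]
tool_rot: [-0.003, 0.077, 0.997, -0.001]
wrist_force: [0.4, 0.5, 0.3]
grip_width: 0.0425
grip_force: 0.0
```

Call:
drive_tool(
  rows=[0,0,0,0,0,0,0,0,0,-0.01,0,0,0,0,0,0,0,0,0,0,0],
)

```text
clock: 11.15
tcp_pos: [0.5564, 0.1809, 0.0462]
tool_rot: [0.0, 0.078, 0.997, 0.0]
wrist_force: [0.3, 0.4, -0.7]
grip_width: 0.0426
grip_force: 0.0
```

Call:
drive_tool(
  rows=[0,0,-0.01,0,0,0,0,0,0,-0.006,0,0,0,0,0,0,0,0,0,0,0],
)

```text
clock: 11.52
tcp_pos: [0.5558, 0.1803, 0.0296]
tool_rot: [-0.0, 0.079, 0.997, -0.0]
wrist_force: [0.7, -0.6, -0.1]
grip_width: 0.0428
grip_force: 0.0
```

Call:
drive_tool(
  rows=[0,0,0,0,0,0,-1,0,0,0,0,0,0,-1,0,0,0,0,0,0,-1,0,0,0,0,0,0,-1],
)

```text
clock: 12.02
tcp_pos: [0.5565, 0.1805, 0.0306]
tool_rot: [0.0, 0.079, 0.997, 0.0]
wrist_force: [-1.9, -0.8, 5.1]
grip_width: 0.0146
grip_force: 59.8
```

Call:
drive_tool(
  rows=[0,0,0.02,0,0,0,-1,0,0,0.05,0,0,0,-1,0,0,0.05,0,0,0,-1,-0.0095,-0.0595,0,0,0,0,-1,-0.0095,-0.0595,0,0,0,0,-1],
)

```text
clock: 12.65
tcp_pos: [0.5372, 0.0606, 0.1516]
tool_rot: [0.001, 0.078, 0.997, 0.0]
wrist_force: [-0.1, -1.6, -3.4]
grip_width: 0.0147
grip_force: 59.3
```

Call:
drive_tool(
  rows=[-0.0095,-0.0595,0,0,0,0,-1,-0.0095,-0.0595,0,0,0,0,-1,0,0,0,0,0,0,-1,0,0,-0.05,0,0,0,-1,0,0,0,0,0,0,-1],
)

```text
clock: 13.28
tcp_pos: [0.5153, -0.0567, 0.098]
tool_rot: [-0.004, 0.078, 0.997, -0.0]
wrist_force: [-0.9, 0.0, -3.4]
grip_width: 0.015
grip_force: 59.6
```

```bash
sed -i 's/^T=np.array.*TH=/T=np.array([.5283,.0649]); TH=/' h.py; python3 - <<'E'
from h import *
o=ctrl.observe(); print(o["clock"],o["tcp_pos"],w2t(o["tcp_pos"][:2]),yaw(),o["grip_width"],o["joints"])
im,K,M=cam("wrist"); cv2.imwrite("pics/w4.png",im)
print(w2t(np.linalg.inv(M)[:2,3]),np.linalg.inv(M)[2,3])
rect(im,K,M,.028,60,200,-125,125,2.4,"pics/rect4.png")
E
```

```text
13.275 [ 0.51526729 -0.05666477  0.09797835] [0.1220838  0.00658715] 3.1457705516492007 0.015006521966464938 [-0.1757477   0.41984457  0.20406322  2.05376976 -0.13097131  0.68721314
  1.52736637]
[ 0.12101672 -0.07613258] 0.23293857256632203
```

View pics/w4.png

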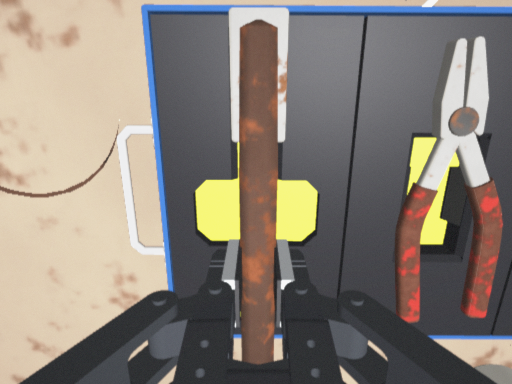

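The chisel is gripped straight (px x 259), above the chisel slot, whose notch is at px 195–317. Lowering now.

Call:
drive_tool(
  rows=[0,0,-0.03,0,0,0,-1,0,0,-0.02,0,0,0,-1,0,0,-0.01,0,0,0,-1,0,0,0,0,0,0,-1],
)

```text
clock: 13.82
tcp_pos: [0.5188, -0.0572, 0.0409]
tool_rot: [0.0, 0.078, 0.997, 0.0]
wrist_force: [-0.2, -0.3, -3.5]
grip_width: 0.0149
grip_force: 59.6
```

Call:
drive_tool(
  rows=[0,0,-0.006,0,0,0,-1,0,0,0,0,0,0,-1],
)

```text
clock: 14.08
tcp_pos: [0.5184, -0.0575, 0.0344]
tool_rot: [0.0, 0.079, 0.997, 0.0]
wrist_force: [-0.4, -0.9, -3.4]
grip_width: 0.0146
grip_force: 59.7
```

Call:
drive_tool(
  rows=[0,0,-0.004,0,0,0,-1,0,0,-0.001,0,0,0,-1,0,0,0,0,0,0,-1],
)

```text
clock: 14.45
tcp_pos: [0.5184, -0.0576, 0.0296]
tool_rot: [0.0, 0.079, 0.997, 0.0]
wrist_force: [-2.4, 1.3, 4.4]
grip_width: 0.0148
grip_force: 60.9
```

Call:
drive_tool(
  rows=[0,0,0,0,0,0,-0.1,0,0,0,0,0,0,-0.1,0,0,0.03,0,0,0,-0.1,0,0,0.05,0,0,0,0.7,0,0,0.03,0,0,0.05,0.7],
)

```text
clock: 15.08
tcp_pos: [0.5191, -0.0577, 0.1412]
tool_rot: [0.001, 0.053, 0.999, 0.0]
wrist_force: [0.7, -0.1, -0.5]
grip_width: 0.0718
grip_force: 0.0
```

Call:
drive_tool(
  rows=[0.004,0.043,0,0,0,0.05,0.7,0.004,0.042,0,0,0,0,0.7,0.0035,0.042,0,0,0,0,0.7,0,0,-0.04,0,0,0,0.7,0,0,-0.04,0,0,0,0.7],
)

```text
clock: 15.7
tcp_pos: [0.5304, 0.0706, 0.0587]
tool_rot: [0.001, 0.028, 1.0, 0.0]
wrist_force: [0.5, -0.3, 0.6]
grip_width: 0.0729
grip_force: 0.0
```

Call:
drive_tool(
  rows=[0,0,-0.015,0,0,0,0.7,0,0,0,0,0,0,0.7],
)

```text
clock: 15.95
tcp_pos: [0.5294, 0.0691, 0.0437]
tool_rot: [-0.001, 0.029, 1.0, -0.0]
wrist_force: [0.2, -0.9, 0.2]
grip_width: 0.0723
grip_force: 0.0
```

```bash
python3 - <<'E'
from h import *
o=ctrl.observe(); print(o["clock"],o["tcp_pos"],w2t(o["tcp_pos"][:2]),yaw()-np.pi,o["grip_width"])
im,K,M=cam("wrist"); cv2.imwrite("pics/w5.png",im)
E
```

```text
15.95 [0.52935778 0.06912429 0.0436845 ] [-0.00433911  0.00036822] 0.10301523450893857 0.07226443730775735
```

View pics/w5.png

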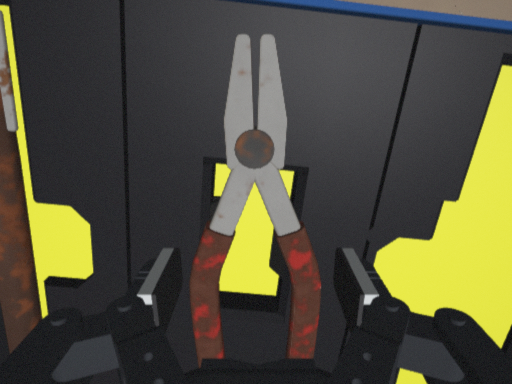

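The pliers are aligned and centred between the fingers (axis at px x 255, fingers at 165 and 355). Lowering in small steps.

Call:
drive_tool(
  rows=[0,0,-0.006,0,0,0,0.7,0,0,0,0,0,0,0.7],
)

```text
clock: 16.25
tcp_pos: [0.5301, 0.0695, 0.0387]
tool_rot: [0.001, 0.029, 1.0, 0.0]
wrist_force: [-1.0, -0.2, 0.2]
grip_width: 0.0726
grip_force: 0.0
```

Call:
drive_tool(
  rows=[0,0,-0.002,0,0,0,0.7,0,0,0,0,0,0,0.7],
)

```text
clock: 16.5
tcp_pos: [0.5298, 0.0695, 0.0363]
tool_rot: [0.0, 0.029, 1.0, 0.0]
wrist_force: [-0.3, -0.1, -0.4]
grip_width: 0.0722
grip_force: 0.0
```

Call:
drive_tool(
  rows=[0,0,-0.001,0,0,0,0.7,0,0,0,0,0,0,0.7],
)

```text
clock: 16.75
tcp_pos: [0.5297, 0.0694, 0.0351]
tool_rot: [-0.0, 0.029, 1.0, -0.0]
wrist_force: [-0.0, -0.1, -0.6]
grip_width: 0.0723
grip_force: 0.0
```

Call:
drive_tool(
  rows=[0,0,0,0,0,0,-1,0,0,0,0,0,0,-1,0,0,0,0,0,0,-1,0,0,0,0,0,0,-1],
)

```text
clock: 17.25
tcp_pos: [0.5298, 0.0692, 0.0361]
tool_rot: [0.0, 0.029, 1.0, 0.0]
wrist_force: [-4.2, -1.0, 12.5]
grip_width: 0.061
grip_force: 61.0
```

Call:
drive_tool(
  rows=[0,0,0.02,0,0,0,-1,0,0,0.03,0,0,0,-1,0.008,0.038,0.01,0,0,-0.033,-1,0.008,0.038,0,0,0,-0.033,-1,0.009,0.0385,0,0,0,-0.034,-1],
)

```text
clock: 17.88
tcp_pos: [0.5544, 0.1849, 0.0949]
tool_rot: [-0.0, 0.079, 0.997, -0.0]
wrist_force: [-0.0, 0.1, -2.6]
grip_width: 0.0608
grip_force: 64.4
```

Call:
drive_tool(
  rows=[0,0,0,0,0,0,-1,0,0,0,0,0,0,-1],
)

```text
clock: 18.12
tcp_pos: [0.554, 0.1833, 0.0945]
tool_rot: [-0.001, 0.078, 0.997, -0.001]
wrist_force: [-0.6, -1.6, -3.5]
grip_width: 0.0606
grip_force: 64.4
```

```bash
python3 - <<'E'
from h import *
o=ctrl.observe(); print(o["clock"],o["tcp_pos"],w2t(o["tcp_pos"][:2]),yaw()-np.pi,o["grip_width"],o["wrist_force"])
im,K,M=cam("wrist"); cv2.imwrite("pics/w6.png",im)
print(proj(np.r_[t2w(-.122,-.100),.02],K,M),proj(np.r_[t2w(-.122,.0),.02],K,M))
E
```

```text
18.125 [0.55398924 0.1832955  0.09450203] [-0.12098057  0.00641343] 0.0037393643129504106 0.06056232775115118 [-0.55288481 -1.56476388 -3.54132789]
[[257.30235684  37.37710302]] [[256.92254924 197.08686024]]
```

View pics/w6.png

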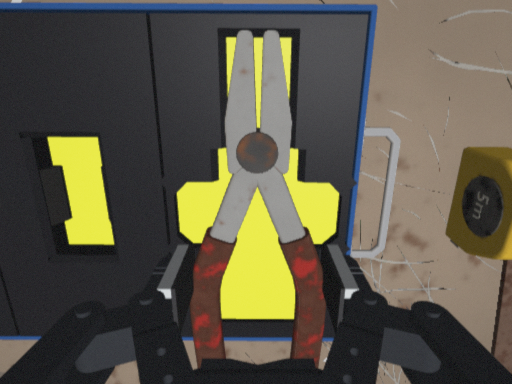

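```bash
python3 - <<'E'
from h import *
im,K,M=cam("wrist"); o=ctrl.observe(); print(w2t(o["tcp_pos"][:2]))
for z in (.09,.097): print(w2t(ray([[258.5,31],[257,153]],K,M,z)[:,:2])*1000)
E
```

```text
[-0.12008525  0.00685814]
[[-121.95789234  -94.33432863]
 [-121.42354727  -46.04430479]]
[[-121.9394133   -93.45523724]
 [-121.43196086  -47.59556359]]
```

Call:
drive_tool(
  rows=[0,0,-0.03,0,0,0,-1,0,0,-0.02,0,0,0,-1,0,0,0,0,0,0,-1],
)

```text
clock: 18.6
tcp_pos: [0.5534, 0.1822, 0.0438]
tool_rot: [-0.002, 0.079, 0.997, -0.001]
wrist_force: [0.6, -0.3, -2.5]
grip_width: 0.0605
grip_force: 64.8
```

Call:
drive_tool(
  rows=[0,0,-0.006,0,0,0,-1,0,0,-0.004,0,0,0,-1,0,0,0,0,0,0,-1],
)

```text
clock: 18.98
tcp_pos: [0.5548, 0.1839, 0.0353]
tool_rot: [0.0, 0.079, 0.997, 0.0]
wrist_force: [-0.3, -0.3, -1.8]
grip_width: 0.0602
grip_force: 64.8
```

Call:
drive_tool(
  rows=[0,0,-0.004,0,0,0,-1,0,0,0,0,0,0,-1],
)

```text
clock: 19.23
tcp_pos: [0.5546, 0.1839, 0.031]
tool_rot: [-0.0, 0.079, 0.997, -0.0]
wrist_force: [-0.8, -0.6, -3.2]
grip_width: 0.0605
grip_force: 64.8
```

Call:
drive_tool(
  rows=[0,0,-0.002,0,0,0,-1,0,0,0,0,0,0,-1],
)

```text
clock: 19.48
tcp_pos: [0.5546, 0.1839, 0.029]
tool_rot: [-0.0, 0.079, 0.997, -0.0]
wrist_force: [-0.0, -0.2, -3.2]
grip_width: 0.0606
grip_force: 64.9
```

Call:
drive_tool(
  rows=[0,0,-0.0015,0,0,0,-1,0,0,0,0,0,0,-1,0,0,0,0,0,0,0.7,0,0,0,0,0,0,0.7],
)

```text
clock: 19.98
tcp_pos: [0.5552, 0.1841, 0.0279]
tool_rot: [0.0, 0.079, 0.997, 0.0]
wrist_force: [-0.2, -0.5, 0.5]
grip_width: 0.0726
grip_force: 0.0
```

Call:
drive_tool(
  rows=[0,0,0.03,0,0,0,0.7,0,0,0.05,0,0,0,0.7,0,0,0.05,0,0,0,0.7,-0.03,0.05,0.05,0,0,0,1,-0.03,0.05,0.04,0,0,0,1],
)

```text
clock: 20.6
tcp_pos: [0.504, 0.2692, 0.2357]
tool_rot: [0.001, 0.08, 0.997, 0.001]
wrist_force: [0.0, 1.0, 0.4]
grip_width: 0.0853
grip_force: 0.0
```

Call:
drive_tool(
  rows=[0,0.03,0,0,0,0,1,0,0,0,0,0,0,1],
)

```text
clock: 20.85
tcp_pos: [0.503, 0.3021, 0.2341]
tool_rot: [0.0, 0.076, 0.997, 0.001]
wrist_force: [-0.2, -0.7, 0.4]
grip_width: 0.0854
grip_force: 0.0
```

```bash
python3 - <<'E'
from h import *
o=ctrl.observe(); print(o["clock"],o["tcp_pos"],yaw()-np.pi)
im,K,M=cam("wrist"); cv2.imwrite("pics/w7.png",im); np.savez("w7.npz",K=K,M=M)
print(w2t(np.linalg.inv(M)[:2,3]),np.linalg.inv(M)[2,3])
for e in ctrl.cut_out("wrist","tape_measure"):
    v,u=np.nonzero(e["mask"]); X=w2t(ray(np.c_[u,v],K,M,.04)[:,:2])*1000; print(e["p"],e["centre"],cv2.minAreaRect(X.astype(np.float32)),X.min(0),X.max(0))
E
```

```text
20.85 [0.50295014 0.30212425 0.23414586] 0.008383984615344175
[-0.2304423  -0.14673111] 0.36846916062376023
0.74 [306.1, 213.9] ((-283.8010559082031, -3.929492950439453), (39.41409683227539, 79.917724609375), 2.063453197479248) [-304.34692665  -43.44552395] [-263.39890314   35.66499182]
```

View pics/w7.png

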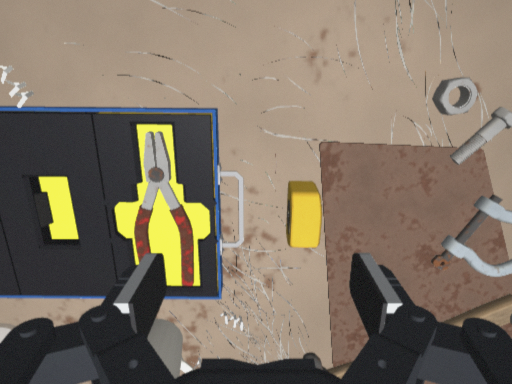

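The pliers lie inside their cutout (px 135–200). The tape measure stands on the bench at (305,214), square to the tray. Regrasping it.

Call:
drive_tool(
  rows=[0.035,0.021,-0.02,0,0,0,1,0.035,0.02,-0.04,0,0,0,1,0,0,-0.05,0,0,0,1,0,0,-0.05,0,0,0,1,0,0,-0.03,0,0,0,1],
)

```text
clock: 21.58
tcp_pos: [0.5731, 0.3364, 0.0402]
tool_rot: [-0.001, 0.08, 0.997, -0.002]
wrist_force: [-0.9, -0.2, 0.3]
grip_width: 0.0854
grip_force: 0.0
```

Call:
drive_tool(
  rows=[0,0,-0.005,0,0,0,1,0,0,0,0,0,0,-1,0,0,0,0,0,0,-1,0,0,0,0,0,0,-1,0,0,0,0,0,0,-1],
)

```text
clock: 22.2
tcp_pos: [0.5748, 0.3407, 0.0404]
tool_rot: [0.001, 0.078, 0.997, 0.001]
wrist_force: [-0.5, 1.6, 7.5]
grip_width: 0.0313
grip_force: 61.6
```

Call:
drive_tool(
  rows=[0,0,0.02,0,0,0,-1,0,0,0.05,0,0,0,-1,0,0,0.05,0,0,0,-1,-0.0088,-0.0552,0,0,0,0,-1,-0.0088,-0.0552,0,0,0,0,-1],
)

```text
clock: 22.82
tcp_pos: [0.556, 0.2285, 0.1604]
tool_rot: [0.001, 0.078, 0.997, 0.0]
wrist_force: [0.2, -0.3, -3.0]
grip_width: 0.0314
grip_force: 61.2
```

Call:
drive_tool(
  rows=[-0.0088,-0.0552,0,0,0,0,-1,-0.0088,-0.0552,0,0,0,0,-1,-0.0088,-0.0552,0,0,0,0,-1,0,0,-0.02,0,0,0,-1,0,0,0,0,0,0,-1],
)

```text
clock: 23.45
tcp_pos: [0.5286, 0.0632, 0.1385]
tool_rot: [-0.001, 0.079, 0.997, -0.0]
wrist_force: [-0.1, 0.8, -1.6]
grip_width: 0.0313
grip_force: 61.1
```

Call:
drive_tool(
  rows=[0,0,0,0,0,0,-1],
)

```text
clock: 23.58
tcp_pos: [0.5301, 0.0648, 0.1395]
tool_rot: [0.0, 0.078, 0.997, 0.0]
wrist_force: [-0.0, 0.5, -0.6]
grip_width: 0.031
grip_force: 61.1
```

```bash
python3 - <<'E'
from h import *
o=ctrl.observe(); print(o["clock"],o["tcp_pos"],w2t(o["tcp_pos"][:2])*1000,yaw()-np.pi,o["grip_width"],o["wrist_force"])
im,K,M=cam("wrist"); cv2.imwrite("pics/w8.png",im); print(w2t(np.linalg.inv(M)[:2,3]),np.linalg.inv(M)[2,3])
zb=o["tcp_pos"][2]-.04
for nm,z in (("base",zb),("floor",.008),("top",.028)):
    for y in (-.038,.038) if nm=="base" else (-.042,.042): print(nm,y,proj(np.r_[t2w(-.017 if nm=="base" else -.021,y),z],K,M)[0].round(),proj(np.r_[t2w(.017 if nm=="base" else .021,y),z],K,M)[0].round())
E
```

```text
23.575 [0.53009785 0.0648139  0.13951286] [-0.20269329  1.78846195] 0.004849935845554931 0.030986445674620947 [-0.02345931  0.46915023 -0.64613461]
[-0.00101362 -0.08197163] 0.2738318311785871
base -0.038 [285. 162.] [224. 162.]
base 0.038 [282. 280.] [228. 279.]
floor -0.042 [281. 130.] [230. 130.]
floor 0.042 [279. 224.] [232. 223.]
top -0.042 [283. 134.] [228. 134.]
top 0.042 [280. 234.] [230. 234.]
```

View pics/w8.png

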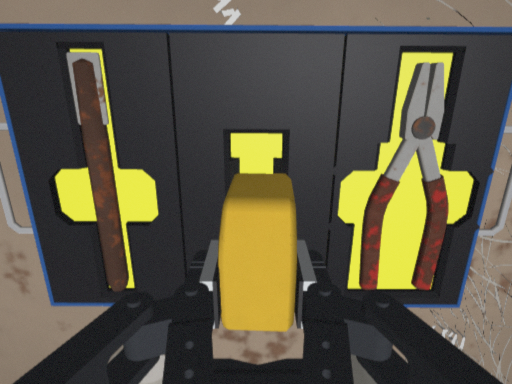

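```bash
python3 - <<'E'
from h import *
im,K,M=cam("wrist"); o=ctrl.observe(); zb=o["tcp_pos"][2]-.04; print(zb,w2t(o["tcp_pos"][:2])*1000)
for h in (0,.01,.02,.032,.044,.054,.064): print(h,(w2t(ray([[258,173],[258,328],[258,183],[258,132]],K,M,zb+h)[:,:2])*1000)[:,1].round(1))
print(w2t(ray([[258,132]],K,M,.008)[:,:2])*1000, w2t(ray([[230,150],[282,150]],K,M,.008)[:,:2])*1000)
m=max(ctrl.cut_out("wrist","tape_measure"),key=lambda e:e["p"])["mask"]; v,u=np.nonzero(m); print(v.min(),v.max(),u.min(),u.max())
E
```

```text
0.09946597827081727 [-0.30324172  1.96871808]
0 [-31.5  76.1 -25.6 -54.4]
0.01 [-34.4  67.  -28.8 -55.9]
0.02 [-37.3  57.9 -32.1 -57.5]
0.032 [-40.7  47.1 -35.9 -59.4]
0.044 [-44.2  36.2 -39.8 -61.3]
0.054 [-47.1  27.2 -43.  -62.9]
0.064 [-50.   18.1 -46.3 -64.5]
[[ -2.28623515 -39.91958153]] [[ 20.96486821 -24.88427809]
 [-22.35207405 -25.04324584]]
174 331 218 296
```

Chisel and pliers are both in their cutouts, and the tape is about 1 mm short in y over its cutout (near edge at row 132). I'll shift it 1 mm, then lower and press.

Call:
drive_tool(
  rows=[0.001,0,-0.04,0,0,0,-1,0,0,-0.02,0,0,0,-1,0,0,-0.006,0,0,0,-1,0,0,0,0,0,0,-1],
)

```text
clock: 24.22
tcp_pos: [0.5311, 0.0641, 0.073]
tool_rot: [0.0, 0.078, 0.997, 0.0]
wrist_force: [-0.4, -0.1, -2.0]
grip_width: 0.0313
grip_force: 61.1
```

Call:
drive_tool(
  rows=[0,0,-0.004,0,0,0,-1,0,0,0,0,0,0,-1],
)

```text
clock: 24.48
tcp_pos: [0.5311, 0.0639, 0.0691]
tool_rot: [0.0, 0.079, 0.997, 0.0]
wrist_force: [-0.3, -0.1, -2.0]
grip_width: 0.0313
grip_force: 61.1
```

Call:
drive_tool(
  rows=[0,0,-0.003,0,0,0,-1,0,0,0,0,0,0,-1],
)

```text
clock: 24.72
tcp_pos: [0.5304, 0.0639, 0.0659]
tool_rot: [-0.0, 0.079, 0.997, 0.0]
wrist_force: [-3.3, 0.3, 3.0]
grip_width: 0.0309
grip_force: 58.7
```

Call:
drive_tool(
  rows=[0,0,-0.002,0,0,0,-1,0,0,0,0,0,0,-1],
)

```text
clock: 24.98
tcp_pos: [0.5296, 0.0644, 0.0644]
tool_rot: [-0.001, 0.078, 0.997, 0.0]
wrist_force: [-9.0, 2.0, 13.9]
grip_width: 0.0311
grip_force: 58.7
```

Call:
drive_tool(
  rows=[0,0,-0.002,0,0,0,-1,0,0,0,0,0,0,-1],
)

```text
clock: 25.22
tcp_pos: [0.529, 0.0648, 0.0632]
tool_rot: [-0.002, 0.078, 0.997, 0.001]
wrist_force: [-14.8, 1.2, 24.8]
grip_width: 0.0311
grip_force: 60.3
```

The force (−15 N in x) shows the far-end bevel pushing the tape towards the robot. I'll back up a little and shift −4 mm.

Call:
drive_tool(
  rows=[0,0,0.005,0,0,0,-1,-0.004,0,0,0,0,0,-1,0,0,0,0,0,0,-1],
)

```text
clock: 25.6
tcp_pos: [0.5263, 0.0636, 0.0663]
tool_rot: [-0.0, 0.079, 0.997, -0.0]
wrist_force: [-0.3, 0.8, -2.7]
grip_width: 0.0312
grip_force: 59.4
```

Call:
drive_tool(
  rows=[0,0,-0.004,0,0,0,-1,0,0,0,0,0,0,-1],
)

```text
clock: 25.85
tcp_pos: [0.5265, 0.0637, 0.0621]
tool_rot: [-0.0, 0.079, 0.997, -0.0]
wrist_force: [0.5, 0.4, -1.7]
grip_width: 0.031
grip_force: 59.4
```

Call:
drive_tool(
  rows=[0,0,-0.002,0,0,0,-1,0,0,0,0,0,0,-1],
)

```text
clock: 26.1
tcp_pos: [0.5267, 0.0638, 0.0605]
tool_rot: [-0.0, 0.079, 0.997, -0.0]
wrist_force: [-0.3, 0.3, -2.7]
grip_width: 0.0313
grip_force: 59.4
```

Call:
drive_tool(
  rows=[0,0,-0.003,0,0,0,-1,0,0,0,0,0,0,-1],
)

```text
clock: 26.35
tcp_pos: [0.5266, 0.0638, 0.0575]
tool_rot: [-0.0, 0.079, 0.997, -0.0]
wrist_force: [-0.4, -1.5, -2.7]
grip_width: 0.031
grip_force: 59.4
```

Call:
drive_tool(
  rows=[0,0,-0.002,0,0,0,-1,0,0,0,0,0,0,-1],
)

```text
clock: 26.6
tcp_pos: [0.5267, 0.0638, 0.0556]
tool_rot: [-0.0, 0.079, 0.997, -0.0]
wrist_force: [-1.2, -0.3, -2.5]
grip_width: 0.0309
grip_force: 59.4
```

Call:
drive_tool(
  rows=[0,0,-0.002,0,0,0,-1,0,0,0,0,0,0,-1],
)

```text
clock: 26.85
tcp_pos: [0.527, 0.0639, 0.0539]
tool_rot: [0.0, 0.079, 0.997, 0.0]
wrist_force: [-0.4, 0.0, 1.4]
grip_width: 0.0313
grip_force: 59.9
```

Rubber contact begins here. Continuing in 2 mm steps.

Call:
drive_tool(
  rows=[0,0,-0.002,0,0,0,-1,0,0,0,0,0,0,-1],
)

```text
clock: 27.1
tcp_pos: [0.5275, 0.0639, 0.0524]
tool_rot: [0.001, 0.079, 0.997, 0.0]
wrist_force: [-0.8, -0.2, 5.3]
grip_width: 0.0318
grip_force: 60.5
```

Call:
drive_tool(
  rows=[0,0,-0.002,0,0,0,-1,0,0,0,0,0,0,-1],
)

```text
clock: 27.35
tcp_pos: [0.5274, 0.0638, 0.0503]
tool_rot: [0.001, 0.079, 0.997, 0.0]
wrist_force: [0.4, -0.4, 5.3]
grip_width: 0.031
grip_force: 60.3
```

Call:
drive_tool(
  rows=[0,0,-0.002,0,0,0,-1,0,0,0,0,0,0,-1],
)

```text
clock: 27.6
tcp_pos: [0.5284, 0.0638, 0.0496]
tool_rot: [0.001, 0.079, 0.997, 0.001]
wrist_force: [-3.0, -1.3, 19.5]
grip_width: 0.0312
grip_force: 62.3
```

Call:
drive_tool(
  rows=[0,0,-0.002,0,0,0,-1,0,0,0,0,0,0,-1],
)

```text
clock: 27.85
tcp_pos: [0.5287, 0.0637, 0.0493]
tool_rot: [0.002, 0.079, 0.997, 0.001]
wrist_force: [-7.9, -1.2, 39.1]
grip_width: 0.0308
grip_force: 64.9
```

Call:
drive_tool(
  rows=[0,0,0.003,0,0,0,-1,0,0,0,0,0,0,0.3,0,0,0,0,0,0,0.3,0,0,0.04,0,0,0,0.3,0,0,0.06,0,0,0,0.3],
)

```text
clock: 28.48
tcp_pos: [0.5251, 0.0637, 0.1478]
tool_rot: [-0.002, 0.078, 0.997, -0.001]
wrist_force: [1.3, -0.2, 0.2]
grip_width: 0.0557
grip_force: 0.0
```

Call:
drive_tool(
  rows=[-0.01,0,0.05,0,0,0,0.3,-0.015,0,0.05,0,0,0,1,0,0,0.02,0,0,0,1,0,0,0,0,0,0,1],
)

```text
clock: 28.98
tcp_pos: [0.5025, 0.0641, 0.2698]
tool_rot: [0.001, 0.078, 0.997, 0.001]
wrist_force: [0.0, -0.2, -0.8]
grip_width: 0.0856
grip_force: 0.0
```

```bash
python3 - <<'E'
from h import *
o=ctrl.observe(); print(o["clock"],o["tcp_pos"],yaw()-np.pi,o["wrist_force"])
im,K,M=cam("wrist"); cv2.imwrite("pics/w9.png",im); c=np.linalg.inv(M)[:3,3]; print(w2t(c[:2]),c[2],tray(im,K,M),T)
rect(im,K,M,.028,-195,195,-130,130,1.9,"pics/rect9.png")
for n,z in (("pliers",.033),("cold_chisel",.032),("tape_measure",.07)):
    e=ctrl.cut_out("wrist",n)[0]; v,u=np.nonzero(e["mask"]); X=w2t(ray(np.c_[u,v],K,M,z)[:,:2])*1000; print(n,e["p"],cv2.minAreaRect(X.astype(np.float32)),X.min(0),X.max(0))
E
```

```text
28.975 [0.50246125 0.06411671 0.26982703] 0.0037190326048230915 [ 0.00534962 -0.23391486 -0.7968488 ]
[ 0.00411295 -0.10940998] 0.4039782044657458 (array([0.52749951, 0.06575574]), (372.56243896484375, 230.00393676757812), 80.66163635253906) [0.5283 0.0649]
pliers 0.8 ((-122.37734985351562, 0.545440673828125), (68.12059783935547, 185.59727478027344), 0.0679473876953125) [-156.47727482  -92.26065182] [-88.34900328  93.37678198]
cold_chisel 0.94 ((119.70795440673828, -1.1287384033203125), (22.570096969604492, 193.51519775390625), 0.051032666116952896) [108.49008809 -97.89323197] [131.06687307  95.63194394]
tape_measure 0.82 ((-0.6233863830566406, -10.036029815673828), (69.5884780883789, 31.658340454101562), 89.49565887451172) [-16.30343042 -44.75781277] [15.46988824 24.64681508]
```

View pics/rect9.png

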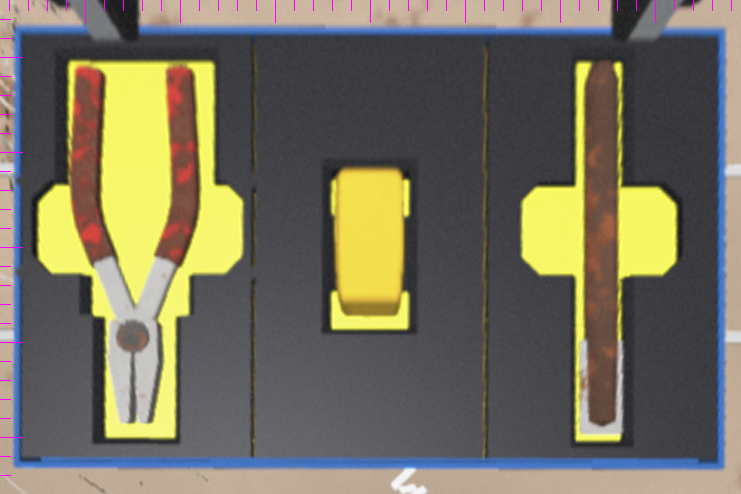

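All three tools sit in their cutouts: pliers left, tape in the middle, chisel right. I'll press the tape's top with shut fingers, which checks its height and seats it.

Call:
drive_tool(
  rows=[0.012,0,-0.05,0,0,0,-1,0.013,0,-0.06,0,0,0,-1,0,0,-0.05,0,0,0,-1,0,0,-0.02,0,0,0,-1,0,0,0,0,0,0,-1],
)

```text
clock: 29.8
tcp_pos: [0.5248, 0.0633, 0.086]
tool_rot: [-0.003, 0.079, 0.997, -0.001]
wrist_force: [-0.3, 0.8, 0.0]
grip_width: -0.0003
grip_force: 0.0
```

Call:
drive_tool(
  rows=[0,0,-0.006,0,0,0,-1,0,0,0,0,0,0,-1],
)

```text
clock: 30.05
tcp_pos: [0.5272, 0.0639, 0.0832]
tool_rot: [0.0, 0.079, 0.997, 0.0]
wrist_force: [-0.3, 0.2, -0.2]
grip_width: 0.0002
grip_force: 0.0
```

Call:
drive_tool(
  rows=[0,0,-0.002,0,0,0,-1,0,0,0,0,0,0,-1],
)

```text
clock: 30.3
tcp_pos: [0.5273, 0.0639, 0.0813]
tool_rot: [0.001, 0.079, 0.997, 0.0]
wrist_force: [0.5, 0.1, 1.8]
grip_width: -0.0001
grip_force: 0.7
```

Call:
drive_tool(
  rows=[0,0,-0.002,0,0,0,-1,0,0,0,0,0,0,-1],
)

```text
clock: 30.55
tcp_pos: [0.5282, 0.0637, 0.0803]
tool_rot: [0.001, 0.079, 0.997, 0.0]
wrist_force: [-1.0, -0.9, 14.1]
grip_width: -0.0001
grip_force: 6.7
```

Call:
drive_tool(
  rows=[0,0,-0.001,0,0,0,-1,0,0,0,0,0,0,-1],
)

```text
clock: 30.8
tcp_pos: [0.5283, 0.0636, 0.0802]
tool_rot: [0.001, 0.079, 0.997, 0.001]
wrist_force: [-5.0, -1.7, 22.9]
grip_width: 0.0001
grip_force: 11.5
```

Call:
drive_tool(
  rows=[0,0,0.03,0,0,0,-1,0,0,0.06,0,0,0,-1,-0.01,0,0.06,0,0,0,-1,-0.02,0,0.05,0,0,0,-1,0,0,0,0,0,0,-1],
)

```text
clock: 31.42
tcp_pos: [0.498, 0.0642, 0.2818]
tool_rot: [0.004, 0.079, 0.997, 0.002]
wrist_force: [1.3, 0.7, -0.6]
grip_width: -0.0001
grip_force: 0.0
```

```bash
python3 - <<'E'
from h import *
o=ctrl.observe(); print(o["clock"],o["tcp_pos"])
im,K,M=cam("wrist"); cv2.imwrite("pics/w10.png",im)
E
```

```text
31.425 [0.49802103 0.06417806 0.28179146]
```

View pics/w10.png

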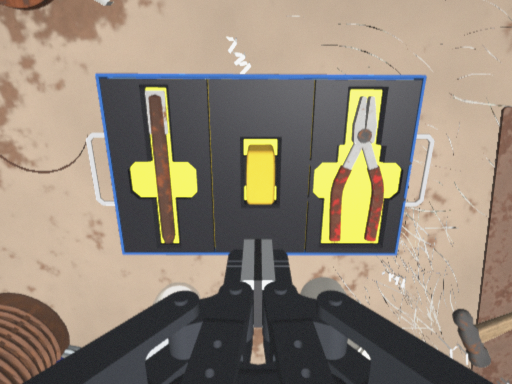

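The chisel (160,165), tape (260,175) and pliers (363,165) are all seated in their own cutouts. The tape stopped firmly at full depth, and the gripper is clear.

```bash
python3 -c "
from workcell import ctrl
print(ctrl.sign_off())"
```

```text
the job is handed in; nothing more can be done
None
```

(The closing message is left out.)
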